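# Set the cup sealer's ring lever to the green dot

### The arm

A 6-joint arm with a two-finger parallel gripper is mounted at the origin on the work surface. World frame = base frame: x ahead of the robot, y to its left, z up, the work surface at z = 0. Lengths are in m, angles in rad, forces in N, time in s.
With the tool pointing down it reaches from about 0.35 to 0.975 m from the base axis. Payload 7.1 kg.
Tool frame: the origin (TCP) lies midway between the tips of the shut fingers; the grasp point (between the pads) lies 19 mm behind it; z points along the fingers, y is the line along which they close (so a half turn about z gives the same grasp; the last joint's range is limited). The gripper opens to 88 mm and grips with 3 to 60 N. Pads are 20 mm wide; open, the fingers measure 115 mm over their backs; the gripper's body (75 mm by 178 mm) begins 61 mm behind the grasp point.
Start: joints at [-1.334, 0.423, 1.63, -0, 1.089, -0.019], TCP at [0.158, -0.605, 0.223] pointing down, gripper open.
Joint ranges: [-3, 3], [-0.9, 2.11], [0.09, 2.58], [-1.31, 4.45], [0.11, 2.69], [-2.54, 2.54]. Speed limits (rad/s): [2.39, 2.39, 3.01, 3.14, 3.14, 3.14].

### API

Orientations are given as a unit quaternion [w, x, y, z].
In Python, from station import move_pose, movel, movej, command_gripper, wait, inverse_kinematics, read_camera, camera_info, MotionError, job_done, get_time, get_joint_pos, get_qvel, get_effort, get_tcp_pos, get_ee_rot, get_ft_force, get_ft_torque, get_grip_width, get_finger_force gives the robot as it stands. Calls block until the motion is done:
- move_pose(position, orientation): joint-space move of the TCP to a pose.
- movel(position, frame=None, v=0.15, until_force=None): straight line of the TCP; frame=None keeps the orientation; v is the mean speed in m/s. With until_force (N) it stops when the force on the tool has changed by that much, and returns True; else False.
- movej(angles): joint-space move.
- command_gripper(opening): opening from 0.0 (shut) to 1.0 (fully open); the grip force is fixed at half the most; returns when the fingers have stopped.
- wait(seconds).
- inverse_kinematics(position, orientation): joint angles nearest the present ones, or None.
- read_camera(name): name is "scene" or "top" or "wrist"; returns the picture (384x512x3 uint8, red, green, blue); there is no depth.
- camera_info(name): a dict with "intrinsics" (3x3 intrinsics, pixels), "dist" ([k1, k2, p1, p2, k3] as OpenCV has them; the pictures are not rectified), "T" (4x4, takes a point from camera to world coordinates); the wrist camera has in their place "tool_from_camera" (4x4, takes a point from camera to tool coordinates, whose origin is the TCP and whose axes are the flange's). Camera axes: x right, y up, looking along -z (the intrinsics and any distortion apply to the point x, -y, -z); pixel columns grow to the right and rows downward; lengths in m; the calibration is good to about 2 mm. A picture is of the moment at which its call begins: read the wrist's pose just before it. camera_info takes no time and is no camera call.
A pose or a line that the arm cannot do raises MotionError and nothing moves.
- job_done(): hands the job in; it is judged then, once.
Readings, each from a call of its own:
- get_time(): time.
- get_joint_pos(): joint angles.
- get_qvel(): joint speeds.
- get_effort(): joint torques, N m.
- get_tcp_pos(): TCP position.
- get_ee_rot(): TCP orientation.
- get_ft_force(): force on the tool from outside, world axes, zero at the start.
- get_ft_torque(): the same for the moment, N m.
- get_grip_width(): opening from 0.0 (shut) to 1.0 (fully open).
- get_finger_force(): force on a finger pad.
Only numpy, scipy, OpenCV 4.12 (cv2) and the standard library are available. Lean on these libraries where they do the work, as an engineer would, in place of code of your own. Each camera call takes 0.05 s, during which the arm holds its last target. There are 200 camera calls.

### The job

Set the cup sealer on the canteen table to the green cup size: push the lever of its turning ring round with a fingertip until the lever's arm lies over the middle of the green dot on the scale. Push gently from the side and never pinch the lever's knob; leave the cups and the stack of lids where they stand, and finish clear of everything.

Things in the scene. Friction and masses are not known exactly. Their poses are not given: they have to be found in the camera images.
- sealer: fixed cup sealer: white round base 280 mm across, flat scale rim 40 mm above the table; behind it (its +x side) a housing 200 mm wide with a film roll, up to 106 mm high and 190 mm from the axis. Origin on the ring's axis at table height, z up; its -x side, with the scale, faces roughly the robot. Three small blue jaws inside the ring only follow it.
- lever: aluminium ring (63-90 mm from its axis, top 50 mm above the table) with its lever, turning as one. Origin on the axis, 41 mm above the table, z up, x out along the arm. Arm: dark bar 10 mm wide, 50-56 mm above the table, over the scale out to the knob. Swings 1.25 rad either way from the sealer's -x, starts within 0.35 of it. About 1.5 N at the knob moves it; it stays where left.
- knob (a point): centre of the top of the lever's knob: an upright black round post 20 mm in diameter, 50 to 100 mm above the table, its centre 155 mm from the ring's axis, outside the base's rim
- green_dot: the green marker, the one to set: fixed disc 22 mm across, 3 mm thick, on the scale rim 106 to 126 mm from the ring's axis, top 43 mm above the table (the lever's arm passes 7 mm over it). Origin at the centre of its underside. It lies on one side of the lever, 0.3 to 1.2 rad away; the red one is on the other side; which is which varies.
- red_dot: the red marker, the same kind of disc, for another cup size: not to be used
- soup_cup: loose paper cup with an orange-centred lid, 92 mm across, 75 mm high, origin at the centre of its underside; leave alone
- plain_cup: loose paper cup with a grey-centred lid, the same size, origin at the centre of its underside; leave alone
- lid_stack: loose stack of white lids, 92 mm across, 45 mm high, origin at the centre of its underside; leave alone

How it is judged:
By the outcome, as a careful person would: the job done as asked, in the order asked, and still so for the second after the job is handed in, with the robot touching nothing.
It also fails if it takes over 42 s, if anything falls off the work surface, if the arm or the gripper's body presses on something with over 40 N, if the wrist force passes 120 N, or if a joint passes its speed limit or range.

## Working session

There is one attempt and no reset: what is moved stays moved. The work goes in short steps, each a Python script; the robot and the scene stay as the last script left them, time stands still between calls to the robot, and variables do not carry over. Pictures are saved under pics/ and viewed, at most 10 in all, crops included, and the job is handed in when it is done.

```bash
mkdir -p pics; python3 - <<'E'
from station import *
import cv2
for n in("top","scene"):
    im=read_camera(n); cv2.imwrite(f"pics/{n}0.png",im[:,:,::-1])
    i=camera_info(n); print(n,i["T"],i["intrinsics"],i["dist"])
print(get_time())
E
```

```text
top [[ 0.01991879  0.98824023 -0.15160633  0.43681797]
 [-0.99977933  0.01867594 -0.00961756  0.02667479]
 [-0.00667307  0.15176445  0.98839416  1.3626307 ]
 [ 0.          0.          0.          1.        ]] [[480.9039059    0.         255.98709466]
 [  0.         480.9039059  189.90717003]
 [  0.           0.           1.        ]] [-0.03107206  0.          0.          0.          0.        ]
scene [[-0.84794856 -0.45313146  0.27505475  0.93014517]
 [ 0.52997596 -0.71451203  0.45672535  0.55394619]
 [-0.0104267   0.53305201  0.84601823  1.03691049]
 [ 0.          0.          0.          1.        ]] [[479.67736743   0.         258.98877342]
 [  0.         479.67736743 192.28382908]
 [  0.           0.           1.        ]] [-0.00557621  0.          0.          0.          0.        ]
0.1
```

View pics/top0.png

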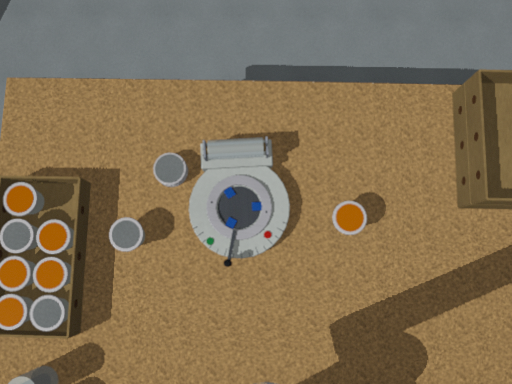

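View pics/scene0.png

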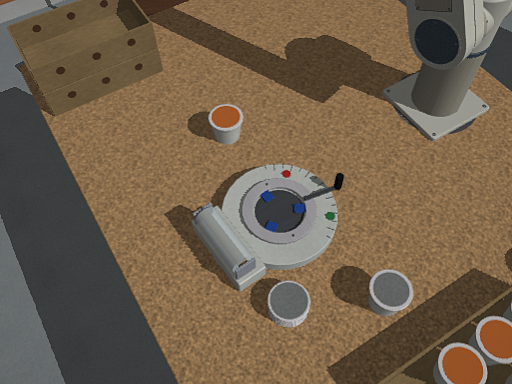

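Top view: green dot at about (210,241), red at (268,234), knob at (228,262), ring centre near (239,208). The lever has to swing toward +y (image left). I'll measure this more precisely next.

```bash
cat > h.py <<'E'
from station import *
import cv2, numpy as np
def ray(n,uv,z):
    i=camera_info(n);T=np.array(i["T"])
    p=cv2.undistortPoints(np.array(uv,float).reshape(-1,1,2),np.array(i["intrinsics"]),np.array(i["dist"])).reshape(-1,2)
    d=np.c_[p[:,0],-p[:,1],-np.ones(len(p))]@T[:3,:3].T
    z=np.broadcast_to(z,len(p))
    return T[:3,3]+d*((z-T[2,3])/d[:,2])[:,None]
def proj(n,P):
    i=camera_info(n);T=np.array(i["T"]);c=(np.atleast_2d(P)-T[:3,3])@T[:3,:3]
    return cv2.projectPoints(c*[1,-1,-1],np.zeros(3),np.zeros(3),np.array(i["intrinsics"]),np.array(i["dist"]))[0].reshape(-1,2)
def cents(im,lo,hi,box):
    m=cv2.inRange(cv2.cvtColor(im,cv2.COLOR_RGB2HSV),lo,hi);k=np.zeros_like(m);x0,y0,x1,y1=box;k[y0:y1,x0:x1]=1
    _,_,s,c=cv2.connectedComponentsWithStats(m*k)
    return [(c[j].round(2).tolist(),int(s[j,4])) for j in range(1,len(s)) if s[j,4]>8]
E
python3 - <<'E'
from h import *
B={"top":(185,150,295,275),"scene":(200,150,350,280)}
for n in B:
    im=cv2.imread(f"pics/{n}0.png")[:,:,::-1].copy()
    for nm,lo,hi,z in(("green",(45,120,40),(90,255,255),.043),("red",(0,170,100),(6,255,255),.043),("red2",(172,150,80),(180,255,255),.043),("blue",(105,150,60),(130,255,255),.05),("dark",(0,0,0),(180,255,35),.1)):
        for c,a in cents(im,lo,hi,B[n]): print(n,nm,c,a,ray(n,[c],z)[0].round(4))
im=cv2.imread("pics/top0.png")
cv2.imwrite("pics/z.png",cv2.resize(im[150:280,180:300],None,fx=4.6,fy=4.6,interpolation=cv2.INTER_CUBIC))
E
```

```text
top green [209.63, 240.63] 30 [0.4965 0.1635 0.043 ]
top red [267.37, 234.37] 30 [0.5167 0.0059 0.043 ]
top blue [229.28, 192.23] 78 [0.6303 0.113  0.05  ]
top blue [255.91, 205.9] 77 [0.5937 0.0388 0.05  ]
top blue [230.79, 222.24] 84 [0.5474 0.1066 0.05  ]
top dark [227.46, 262.46] 28 [0.4383 0.1093 0.1   ]
scene green [329.88, 215.23] 48 [0.499  0.1621 0.043 ]
scene red [286.05, 173.43] 37 [0.52   0.0063 0.043 ]
scene blue [266.9, 195.96] 96 [0.5987 0.0403 0.05  ]
scene blue [299.01, 207.84] 95 [0.552  0.1093 0.05  ]
scene blue [271.23, 225.66] 91 [0.6339 0.1143 0.05  ]
scene dark [338.17, 181.08] 106 [0.4527 0.1211 0.1   ]
scene dark [298.27, 221.7] 30 [0.5928 0.1604 0.1   ]
```

View pics/z.png

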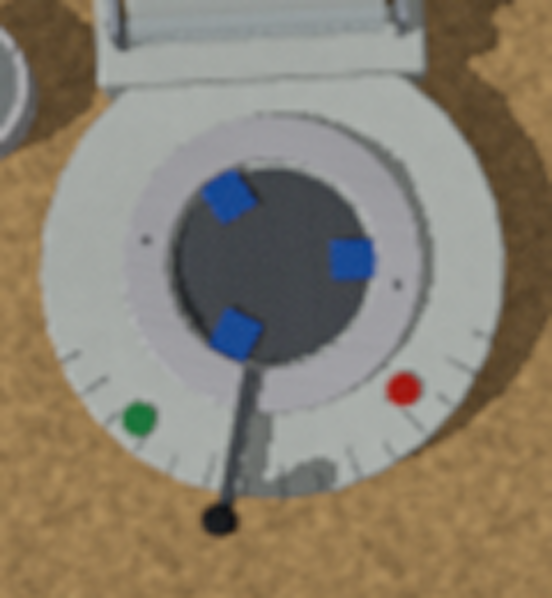

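The crop confirms it: green dot on the left, arm just left of centre. Now I'll fit the axis and arm angle.

```bash
cat >> h.py <<'E'
from scipy.optimize import minimize
from scipy.ndimage import map_coordinates
def samp(ch,uv): return map_coordinates(ch,[uv[:,1],uv[:,0]],order=1)
def circ(c,r,z,t): return np.c_[c[0]+r*np.cos(t),c[1]+r*np.sin(t),np.full(len(t),z)]
def axis(n,im):
    s=cv2.cvtColor(im,cv2.COLOR_RGB2HSV)[:,:,1].astype(float); t=np.radians(np.arange(100,260,1.))
    f=lambda c:-np.mean(samp(s,proj(n,circ(c,.145,.035,t)))-samp(s,proj(n,circ(c,.135,.04,t))))
    g=[(f((x,y)),x,y) for x in np.arange(.57,.62,.002) for y in np.arange(.065,.11,.002)]
    return minimize(f,min(g)[1:],method="Nelder-Mead",options=dict(initial_simplex=np.array(min(g)[1:])+[[0,0],[.003,0],[0,.003]])).x
def arm(n,im,c):
    v=im.max(2).astype(float);a=np.radians(np.arange(100,260,.5))
    out=[]
    for r in(.125,.13,.135):
        p=samp(v,proj(n,circ(c,r,.053,a)));out.append(p)
    p=np.mean(out,0);k=p.argmin();w=slice(max(0,k-8),k+9);q=np.clip(p[w].max()*.8-p[w],0,None)
    return (a[w]*q).sum()/q.sum(),p.min()
def knob(n,im,c):   # angle of best dark disc at z=.1, r=.155
    v=cv2.GaussianBlur(im.max(2).astype(float),(0,0),1);a=np.radians(np.arange(100,260,.25))
    p=samp(v,proj(n,circ(c,.155,.1,a)));k=np.where(p<p.min()+15)[0];return a[k].mean()
def measure(tag):
    for n in("top","scene"):
        im=cv2.imread(f"pics/{n}0.png")[:,:,::-1].copy() if tag=="0" else read_camera(n)
        if tag!="0": cv2.imwrite(f"pics/{n}{tag}.png",im[:,:,::-1])
        im0=cv2.imread(f"pics/{n}0.png")[:,:,::-1].copy();c=axis(n,im0)
        r=[n,c.round(4)]
        for lo,hi in(((45,120,40),(90,255,255)),((0,170,100),(6,255,255))):
            B={"top":(185,150,295,275),"scene":(200,150,350,280)}[n]
            d=ray(n,[cents(im0,lo,hi,B)[0][0]],.043)[0][:2]-c;r+=["dot",np.hypot(*d).round(4),(np.arctan2(d[1],d[0])%6.2832).round(4)]
        print(*r,"arm",arm(n,im,c),"knob",knob(n,im,c))
E
python3 -c "
from h import *
measure('0');print(get_ee_rot(),get_tcp_pos())"
```

```text
top [0.5905 0.0865] dot 0.1215 2.4554 dot 0.1093 3.9715 arm (np.float64(2.9997386933964307), np.float64(74.7305608048772)) knob 2.9910580056052822
scene [0.5929 0.0859] dot 0.1209 2.4599 dot 0.1079 3.9713 arm (np.float64(2.9924279943585077), np.float64(56.325280366309535)) knob 2.9692413899553527
[-6.81636299e-04  9.91830425e-01  1.27561503e-01 -8.37781869e-05] [ 0.15805241 -0.60417992  0.22196843]
```

```bash
cat >> h.py <<'E'
from scipy.spatial.transform import Rotation as R
C=np.array([.5917,.0862])
def pose(phi,off,z=.066,sg=-1):
    t=np.array([np.sin(phi),-np.cos(phi)]);p=C+.155*np.array([np.cos(phi),np.sin(phi)])-off*t
    y=sg*np.r_[t,0];zz=np.array([0,0,-1.]);q=R.from_matrix(np.c_[np.cross(y,zz),y,zz]).as_quat()
    return np.r_[p,z],q[[3,0,1,2]]
E
python3 - <<'E'
from h import *
for s in(-1,1):
  for ph in(3.0,2.45): print(s,ph,inverse_kinematics(*pose(ph,.03,sg=s)))
command_gripper(0)
move_pose(*pose(3.0,.06,.22)); 
p,q=pose(3.0,.06); movel(p,q,v=.1)
print(get_tcp_pos(),get_ft_force(),get_time())
p,q=pose(3.0,.028);movel(p,q,v=.05)
off=.0235
for ph in np.arange(2.98,2.6,-.06):
    p,q=pose(ph,off); movel(p,q,v=.04)
print(get_ft_force(),get_time(),ph); measure("1")
E
```

```text
-1 3.0 [ 1.51667169e-01  4.36167425e-01  2.12079311e+00 -4.44089210e-16
  5.84632116e-01  1.86405615e+00]
-1 2.45 None
1 3.0 [ 1.51667169e-01  4.36167425e-01  2.12079311e+00 -4.44089210e-16
  5.84632116e-01 -1.27753650e+00]
1 2.45 [ 3.18482227e-01  4.75605343e-01  2.03549211e+00 -4.44089210e-16
  6.30495201e-01 -5.60721446e-01]
[0.43012149 0.04871464 0.066405  ] [ 0.29548132 -1.31441383  0.12491581] 5.6417
[-0.19030618 -0.33010793 -1.66790868] 9.075 2.6199999999999997
top [0.5905 0.0865] dot 0.1215 2.4554 dot 0.1093 3.9715 arm (np.float64(3.0128092894671923), np.float64(70.32147048871185)) knob 2.5733102170492317
scene [0.5929 0.0859] dot 0.1209 2.4599 dot 0.1079 3.9713 arm (np.float64(2.647451846310667), np.float64(61.04932159055287)) knob 2.9029846270842667
```

View pics/scene1.png

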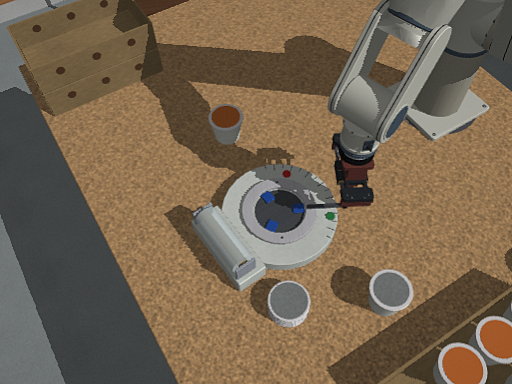

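The scene view shows the finger behind the knob, and the arm ends near (345,206), just short of the green dot at (330,215). I'll push most of the rest, then lift clear to measure without occlusion.

```bash
python3 - <<'E'
from h import *
q=pose(2.58,0)[1]
for ph in(2.57,2.52): movel(pose(ph,.0235)[0],q,v=.03)
movel(pose(2.52,.045)[0],q,v=.08); movel(pose(2.52,.06,.2)[0],q,v=.15)
move_pose([.40,-.3,.25],get_ee_rot())
print(get_time()); measure("2")
im=cv2.imread("pics/top2.png");im2=cv2.imread("pics/scene2.png")
f=lambda a:cv2.resize(a,(390,390),interpolation=cv2.INTER_CUBIC)
cv2.imwrite("pics/z2.png",np.hstack([f(im[200:270,185:255]),f(im2[165:235,290:360])]))
E
```

```text
13.05
top [0.5905 0.0865] dot 0.1215 2.4554 dot 0.1093 3.9715 arm (np.float64(2.542698709180277), np.float64(65.84365314895008)) knob 2.5525440310417067
scene [0.5929 0.0859] dot 0.1209 2.4599 dot 0.1079 3.9713 arm (np.float64(2.537737598611117), np.float64(50.99757945439412)) knob 2.4587325837470115
```

View pics/z2.png

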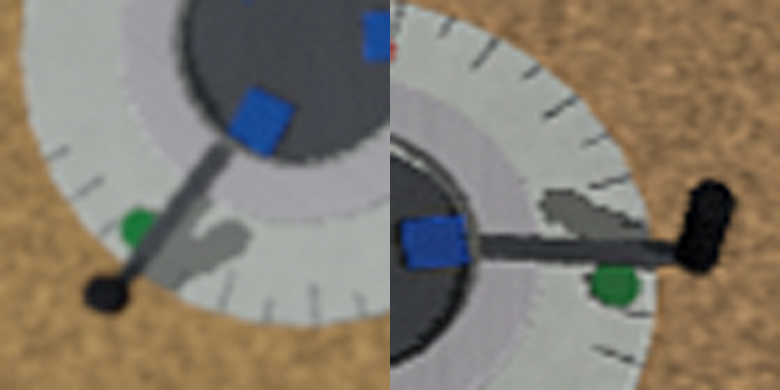

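Clean view: the arm measures 2.540 and the green dot 2.4575, and the commanded angle comes out 0.020 low. One more push, then check.

```bash
cat > push.py <<'E'
from h import *
import sys
ph=float(sys.argv[1]);s=sys.argv[2];q=pose(2.58,0)[1];a=ph+.08
move_pose(pose(a,.055,.2)[0],q); movel(pose(a,.05)[0],q,v=.15)
movel(pose(a,.028)[0],q,v=.06); movel(pose(ph,.0235)[0],q,v=.025)
movel(pose(ph,.045)[0],q,v=.08); movel(pose(ph,.06,.2)[0],q,v=.15)
move_pose([.40,-.3,.25],q)
print(get_time()); measure(s)
im=cv2.imread(f"pics/top{s}.png");im2=cv2.imread(f"pics/scene{s}.png")
f=lambda a:cv2.resize(a,(390,390),interpolation=cv2.INTER_CUBIC)
cv2.imwrite(f"pics/z{s}.png",np.hstack([f(im[200:270,185:255]),f(im2[165:235,290:360])]))
E
python3 push.py 2.438 3
```

```text
20.2417
top [0.5905 0.0865] dot 0.1215 2.4554 dot 0.1093 3.9715 arm (np.float64(2.4755720456194856), np.float64(55.85485707025157)) knob 2.467459230006983
scene [0.5929 0.0859] dot 0.1209 2.4599 dot 0.1079 3.9713 arm (np.float64(2.4623300063347053), np.float64(41.3540026484928)) knob 2.3671027980173096
```

View pics/z3.png

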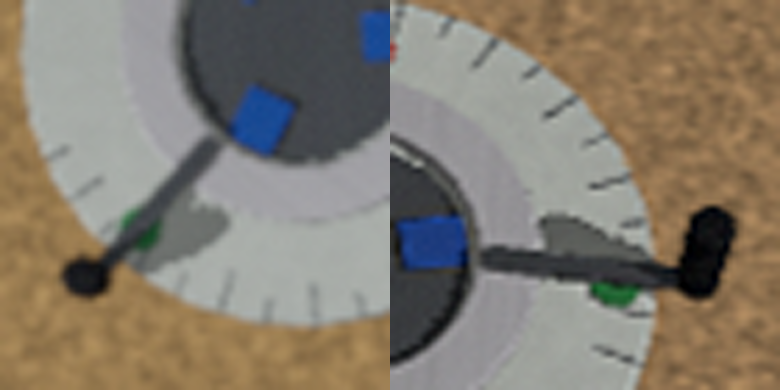

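Both crops show the arm across the green dot. I'll refine the angle measurement, since the dot and the shadow bias it.

```bash
python3 - <<'E'
from h import *
for s in "023":
  for n in("top","scene"):
    im=cv2.imread(f"pics/{n}{s}.png")[:,:,::-1];c=axis(n,cv2.imread(f"pics/{n}0.png")[:,:,::-1].copy());v=im.max(2).astype(float)
    a=np.radians(np.arange(125,185,.25));o=[]
    for r in np.arange(.098,.141,.007):
        p=samp(v,proj(n,circ(c,r,.0555,a)));k=p.argmin();th=(p.min()+95)/2
        lo=k-np.argmax(p[k::-1]>th);hi=k+np.argmax(p[k:]>th);o.append((round((a[lo]+a[hi])/2,3),int(p.min())))
    print(s,n,*[x[0] for x in o],"|",np.median([x[0] for x in o]))
E
```

```text
0 top 2.991 2.995 2.987 2.985 2.989 2.985 2.989 | 2.989Traceback (most recent call last):
  File "<stdin>", line 4, in <module>
  File "h.py", line 23, in axis
    g=[(f((x,y)),x,y) for x in np.arange(.57,.62,.002) for y in np.arange(.065,.11,.002)]
        ~^^^^^^^
  File "h.py", line 22, in <lambda>
    f=lambda c:-np.mean(samp(s,proj(n,circ(c,.145,.035,t)))-samp(s,proj(n,circ(c,.135,.04,t))))
                                                                   ~~~~^^^^^^^^^^^^^^^^^^^^^^
  File "h.py", line 10, in proj
    i=camera_info(n);T=np.array(i["T"]);c=(np.atleast_2d(P)-T[:3,3])@T[:3,:3]
ValueError: time passes only in moves, steps and waits
```

```bash
sed -i 's/^import cv2, numpy as np/import cv2, numpy as np, functools\ncamera_info=functools.cache(camera_info)/' h.py; python3 - <<'E'
from h import *
CC={"top":(.5905,.0865),"scene":(.5929,.0859)}
for s in "023":
  for n in("top","scene"):
    im=cv2.imread(f"pics/{n}{s}.png")[:,:,::-1];c=CC[n];v=im.max(2).astype(float)
    a=np.radians(np.arange(125,185,.25));o=[]
    for r in np.arange(.098,.141,.007):
        p=samp(v,proj(n,circ(c,r,.0555,a)));k=p.argmin();th=(p.min()+95)/2
        lo=k-np.argmax(p[k::-1]>th);hi=k+np.argmax(p[k:]>th);o.append(round((a[lo]+a[hi])/2,3))
    print(s,n,*o,"|",np.median(o))
E
```

```text
0 top 2.989 2.995 2.987 2.985 2.989 2.985 2.989 | 2.989
0 scene 2.987 2.991 2.993 2.987 2.98 2.982 2.978 | 2.987
2 top 2.542 2.548 2.539 2.537 2.539 2.544 2.539 | 2.539
2 scene 2.518 2.526 2.518 2.518 2.522 2.526 2.539 | 2.522
3 top 2.463 2.465 2.472 2.481 2.483 2.465 2.457 | 2.465
3 scene 2.435 2.441 2.443 2.441 2.441 2.446 2.443 | 2.441
```

```bash
python3 -c "
from station import *
print(get_time(),get_ft_force(),job_done())"
```

```text
the job is handed in; nothing more can be done
20.3417 [ 0.46544255 -0.90934493 -0.0954645 ] None
```

I pushed the lever round until its arm lies over the green dot, about 1–2 mm from the dot's middle in each of the two camera views, and handed the job in at 20.3 s, with the gripper clear of everything and the knob never pinched.

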